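Third hand at the weld jig: press a bracket to the tube for tacking

ROBOT

A 6-joint arm with a two-finger parallel gripper is mounted at the origin on the work surface. World frame = base frame: x ahead of the robot, y to its left, z up, the work surface at z = 0. Lengths are in mm, angles in rad, forces in N, time in s.
With the tool pointing down it reaches from about 350 to 975 mm from the base axis. Payload 7.1 kg.
Tool frame: the origin (TCP) lies at the very end of the fingers, on their centre line; the grasp point (between the pads) lies 19 mm behind it; x points along the fingers, y is the direction in which the jaws open and shut, and the axes are right-handed (so a half turn about x gives the same grasp; the last joint's range is limited). The gripper opens to 88 mm and grips with 3 to 60 N. Pads are 20 mm wide; open, the fingers measure 115 mm over their backs; the gripper's body (75 mm by 178 mm) begins 61 mm behind the grasp point.
Start: joints at [1.214, 0.423, 1.63, -0, 1.089, -0.019], TCP at [207.101, 589.673, 222.675] pointing down, gripper open.
Joint ranges: [-3, 3], [-0.9, 2.11], [0.09, 2.58], [-1.31, 4.45], [0.11, 2.69], [-2.54, 2.54]. Speed limits (rad/s): [2.39, 2.39, 3.01, 3.14, 3.14, 3.14].

INTERFACE

Orientations are given as a rotation vector (axis times angle).
In Python, from workcell import ctrl gives the robot as it stands. The module is installed in compiled form; this text tells all that it offers.
- The arm moves only by the tool carry_out, never from a script. Its argument "commands" is a list of rows, each a list of 6 numbers: the shift along the tool's x, y, z in m, then the turn, a rotation vector about the tool's x, y, z in degrees. In form: [[tx, ty, tz, rx, ry, rz], ...]. A call has 1 to 8 rows; each row shifts and turns the pose as measured when the row begins, along the tool's axes as they then stand; what a row does not reach is not made up. A row lasts 1/8 s, in which the tool goes at most 62.5 mm and 10.7 degrees, less where a joint would pass 70% of its speed; a pose out of reach is approached as far as the arm can. A call with a gripper value outside its range is refused whole. "grip" is the closure, from 0 (fully open) to 1 (shut), set as the call begins (left out, the last holds). The fingers move at their own pace and stop on an object; the grip force is fixed at half the most. Time passes only in rows, so rows that do not move let the fingers close. It gives the time, the measured TCP pose, the force and the opening at its end, in the units of the state.
- ctrl.get_obs(): the state, without advancing time (a new reading comes with each control period).
- ctrl.get_image(name): name is "side" or "top" or "wrist"; returns a dict with "pixels" (420x560x3 uint8, blue, green, red), "intrinsics" (3x3 intrinsics, pixels), "rvec" (rotation vector, rad) and "tvec" (3), from world to camera coordinates, as OpenCV has them. Camera axes: x right, y down, z forward; pixel columns grow to the right and rows downward; lengths in mm; the calibration is good to about 2 mm. A picture is of the moment at which its call begins. There is no depth.
- ctrl.close_job(): hands the job in, once; it reports no verdict.
The state is a dict: "t": time; "qpos": joint angles; "qvel": joint speeds; "joint_torque": joint torques, N m; "ee_pos": TCP position; "orientation": TCP orientation; "ft_force": force on the tool from outside, world axes, zero at the start; "moment": the same for the moment, N m; "width": finger opening in mm.
Only numpy, scipy, OpenCV 4.12 (cv2) and the standard library are available. Lean on these libraries where they do the work, as an engineer would, in place of code of your own. Each camera call takes 0.05 s, during which the arm holds its last target. There are 200 camera calls.

TASK

Be the welder's third hand: pick up the gusseted bracket, seat it flat on the jig plate between the two locating rails with the tall square end of its web towards the clamped square tube, and press that end flush against the tube's side. Keep a steady push of about 12 N on the tube (anything from 6 to 18 N will do for the tack, and never ram it with 40 N or more) for at least two seconds, and finish still gripping and pressing it there - do not let go. Leave the tube offcut, collar, hammer and brush where they lie.

Things in the scene. Friction and masses are not known exactly. Their poses are not given: they have to be found in the camera images.
- bracket: loose steel bracket, 0.35-0.7 kg: flat base 80 x 60 x 8 mm (x, y, z) and a 10 mm thick upright gusset web lengthwise along its middle (y = 0). Origin: centre of the underside; z up; it lies on its base. The +x end is the weld end, web and base flush at x = 40 mm. Web top 50 mm above the underside for x = 0 to 40, sloping to 16 mm at x = -36. Weld fillets 4 mm at the web's foot
- weld_end (a point): point on the bracket in the plane of its weld end, on the web's centre line, 20 mm above the underside (bracket frame 40, 0, 20 mm); axes as the bracket's
- web_grip (a point): point inside the bracket's web, a good place to pinch it across its 10 mm thickness from above (bracket frame 16, 0, 30 mm); axes as the bracket's
- jig: fixed steel jig: plate 12 mm thick on the table; origin on the table under the seat; +x is the pressing direction, square to the tube, z up. Plate spans x -75 to 160, y -180 to 180 mm. Two toggle clamps at y = -130 and 130 mm, 57 mm above the plate, stand behind the tube (x 97 to 210) and reach over it to x = 48; two 28 mm stop pins behind the tube
- seat (a point): point on the plate's top (jig frame 0, 0, 12 mm) where the bracket's origin lies when home: flat, centred between the rails, touching the tube; axes as the jig's. The two locating rails run along x from -45 to 25 mm, 8 mm high above the plate, inner faces at y = -32 and 32 mm (64 mm apart for the 60 mm base), inner top edges bevelled 3 mm
- tube_face (a point): point on the side of the tube that faces the rails, where the bracket's weld end goes (jig frame 40, 0, 32 mm); axes as the jig's, +x points into the tube
- tube: 40 x 40 mm square steel tube, 340 mm long, clamped rigidly on the plate along the jig's y; near face at jig x = 40 mm, top 52 mm above the table. Hard contact: only the arm and the touching edges give, some 5 to 20 N per mm of commanded motion. Friction of the base sliding on the plate adds a few N to the push felt at the wrist. Origin and axes are the jig's
- offcut: bystander: short offcut of 40 x 40 mm square tube, 50 mm long; origin centre of underside
- collar: bystander: steel collar (ring), 72 mm across, 16 mm high; origin centre of underside
- hammer: bystander: chipping hammer lying on the table, about 260 mm long along its x, head at +x, up to 25 mm high; origin on the table under its middle
- brush: bystander: wire brush with a wooden back, lying on its side, 275 mm long along its x, 26 mm high, bristles to -y over its +x half; origin on the table under its middle
Not all that is in view belongs to the job. Of the things that look like the bracket, take the one that is farthest to the robot's right at the start.

How it is judged (in metres and radians):
On the way:
1. the bracket sits flat on the jig plate between the rails, weld end flush on the tube, gripped and pressed with 6 to 18 N for two seconds on end (contact force between bracket and tube between 6 and 18 N and z of bracket in the frame of seat below 0.002 m and x of weld_end in the frame of tube_face above -0.002 m and contact force between the fingers and bracket above 3 N), for 2 s.
At the end, for the whole second after the job is handed in: Through the last second the bracket is held by the fingers and at rest, flat on the jig plate (within 2 mm and 2 degrees), between the rails and square to the tube (within 2 degrees), its weld end against the tube face (within 2 mm) and pressing on the tube with 6 to 18 N (all of step 1 and z of bracket in the frame of seat above -0.002 m and angle between bracket's own z axis and vertical below 0.035 rad and angle between the x axis of bracket and the x axis of jig, either way round below 0.035 rad and y of bracket in the frame of seat between -0.004 and 0.004 m and linear speed of bracket below 0.01 m/s); the arm keeps its last pose, push and grip.
It fails at once if the bracket is rammed against the tube with more than 40 N (contact force between bracket and tube above 40 N).
It fails at once if the offcut, collar, hammer or brush is shifted by more than 30 mm (distance of any of offcut, collar, hammer, brush from where it was at the start of the episode above 0.03 m).
It also fails if it takes over 64 s, if anything falls off the work surface, if the arm or the gripper's body presses on something with over 40 N, if the wrist force passes 120 N, or if a joint passes its speed limit or range.

## Working session

There is one attempt and no reset: what is moved stays moved. The work goes in short steps, Python scripts to look and compute and a tool call to move; the robot and the scene stay as the last step left them, time stands still between calls to the robot, and variables do not carry over. Pictures are saved under pics/ and viewed, about 8 in all and at most 12, crops included, and the job is handed in when it is done.

Besides the shell and the picture viewer there is one more tool, called by a JSON object that holds its "fn" and its "kwargs", one argument or row to a line. carry_out: Moves the arm, as the interface text tells. Its arguments: {"type":"object","properties":{"commands":{"type":"array"},"grip":{"type":"number"}},"required":["commands"]}

```bash
mkdir -p pics
cat > h.py <<'E'
import numpy as np, cv2
from scipy.spatial.transform import Rotation as R
from workcell import ctrl
def shot(n,f):
    im=ctrl.get_image(n); cv2.imwrite(f'pics/{f}.png',im['pixels']); np.savez(f'pics/{f}.npz',K=im['intrinsics'],r=im['rvec'],t=im['tvec']); return im
def px2w(f,uv,z):
    d=np.load(f'pics/{f}.npz'); M=R.from_rotvec(np.ravel(d['r'])).as_matrix(); c=-M.T@np.ravel(d['t'])
    o=[]
    for u,v in uv:
        r=M.T@np.linalg.inv(d['K'])@[u,v,1]; o.append(c+r*(z-c[2])/r[2])
    return np.array(o)
def w2px(f,P):
    d=np.load(f'pics/{f}.npz'); return cv2.projectPoints(np.array(P,float),np.ravel(d['r']),np.ravel(d['t']),d['K'],None)[0].reshape(-1,2)
E
python3 - <<'E'
from h import *
for n in('top','side'):
    im=shot(n,n+'0')
    M=R.from_rotvec(np.ravel(im['rvec'])).as_matrix(); print(n,-M.T@np.ravel(im['tvec']),M[2])
o=ctrl.get_obs(); print({k:np.round(v,3) for k,v in o.items()})
print(R.from_rotvec(o['orientation']).as_matrix().round(3))
E
```

```text
top [ 399.00748896  -94.64425122 1265.30652779] [ 0.16202432  0.01166416 -0.98671782]
side [ 319.74825693 -776.66390552  981.00709848] [ 0.23107351  0.5816508  -0.77992781]
{'t': np.float64(0.1), 'qpos': array([ 1.214,  0.424,  1.631, -0.   ,  1.089, -0.019]), 'qvel': array([-0.002, -0.001, -0.001,  0.001,  0.001, -0.001]), 'joint_torque': array([ 0.0000e+00, -5.4561e+01, -2.7433e+01,  6.5000e-02,  1.9000e-02,
       -0.0000e+00]), 'ee_pos': array([206.957, 589.26 , 222.016]), 'orientation': array([ 0.264,  1.555, -0.266]), 'ft_force': array([ 0.501,  0.564, -0.447]), 'moment': array([ 0.049, -0.002, -0.017]), 'width': np.float64(87.923)}
[[-0.     0.331  0.943]
 [-0.001  0.943 -0.331]
 [-1.    -0.001  0.   ]]
```

View pics/top0.png

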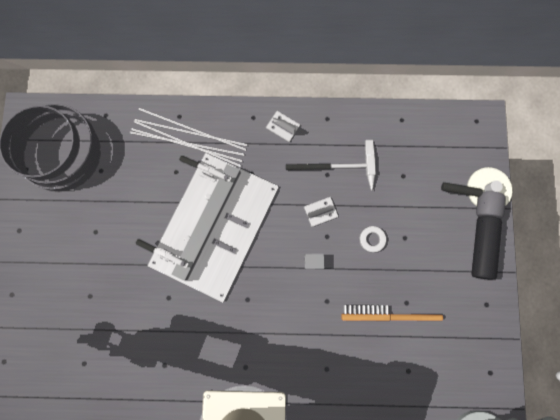

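View pics/side0.png

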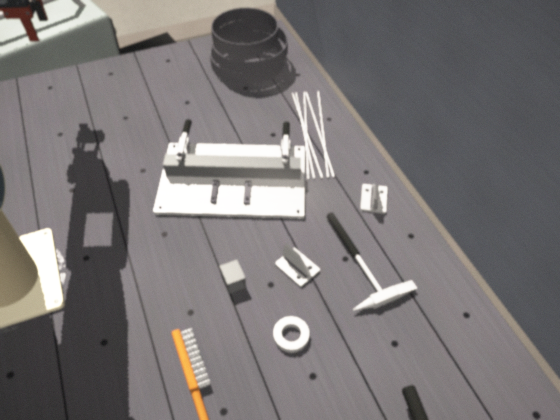

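The top view shows the jig around (213,225), with the tube on its upper-left side. There are two bracket-like parts, at (283,126) and (321,212). The one farther right (−y) is at (321,212). Next I'll zoom in on it and on the jig.

Run:
```python
from h import *
t=cv2.imread('pics/top0.png'); s=cv2.imread('pics/side0.png')
a=cv2.resize(t[192:232,298:345],(400,340),interpolation=cv2.INTER_CUBIC)
b=cv2.resize(s[240:290,268:327],(400,340),interpolation=cv2.INTER_CUBIC)
c=cv2.resize(t[145:305,140:285],None,fx=2.4,fy=2.4,interpolation=cv2.INTER_CUBIC)[:,:400]
print(400/47,340/40,400/59,340/50)
out=np.zeros((600,800,3),np.uint8); out[:340,:400]=a; out[:340,400:]=b
cv2.imwrite('pics/c1.png',out[:340])
cv2.imwrite('pics/c2.png',cv2.resize(t[145:305,140:285],None,fx=3.7,fy=3.7,interpolation=cv2.INTER_CUBIC))
print(px2w('top0',[(321,212),(283,126)],20), px2w('side0',[(298,266),(375,198)],20))
```

```text
8.51063829787234 8.5 6.779661016949152 6.8
[[ 594.49298279 -203.18546621   20.        ]
 [ 845.72371607  -91.33521154   20.        ]] [[ 597.32578544 -210.50817955   20.        ]
 [ 846.81087269 -100.37575591   20.        ]]
```

View pics/c1.png

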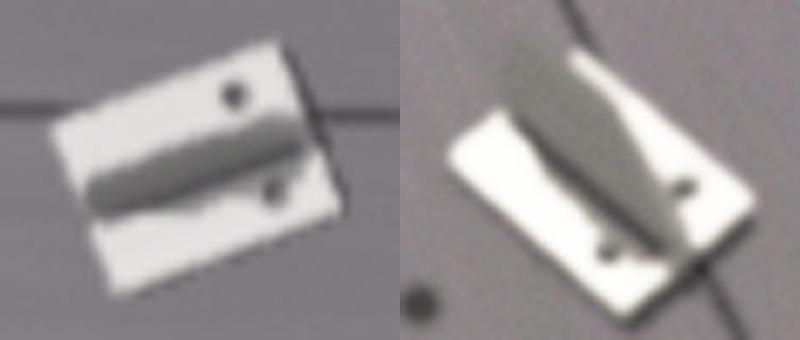

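View pics/c2.png

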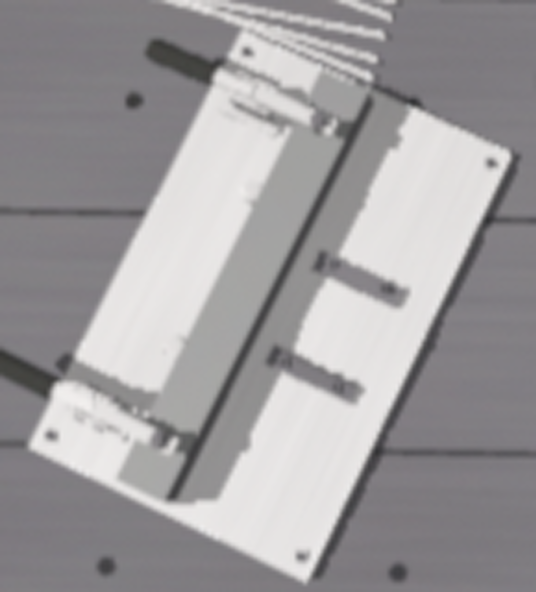

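The bracket's base corners are clear in both views. Its tall web end points left in the top view (+y). The jig plate's corners and the tube edge are visible too. Next I'll fit the poses.

Run:
```python
from h import *
def fit(mod,P):
    mod=np.array(mod,float);P=P[:,:2];a=mod-mod.mean(0);b=P-P.mean(0)
    th=np.arctan2((a[:,0]*b[:,1]-a[:,1]*b[:,0]).sum(),(a*b).sum()); 
    M=np.array([[np.cos(th),-np.sin(th)],[np.sin(th),np.cos(th)]]); t=P.mean(0)-M@mod.mean(0)
    return t.round(1),round(np.degrees(th),2),np.linalg.norm((mod@M.T+t)-P,axis=1).round(1)
c=np.array
top=c([(50,128),(275,42),(342,212),(118,295)])/8.5+[298,192]-.5
side=(c([(447,157),(577,50),(757,200),(625,320)])-[400,0])/6.79+[268,240]-.5
# weld end left in top: image up = +x world; bracket +x -> world +y ; bracket +y -> world -x (image down)
m=[(40,-30),(-40,-30),(-40,30),(40,30)]
print('br top',fit(m,px2w('top0',top,8)))
ms=[(40,30),(40,-30),(-40,-30),(-40,30)]
print('br side',fit(ms,px2w('side0',side,8)))
j=c([(240,30),(513,155),(310,580),(30,445)])/3.7+[140,145]-.5
mj=[(160,-180),(-75,-180),(-75,180),(160,180)]
print('jig top',fit(mj,px2w('top0',j,12)))
js=c([(304,217),(155,212)]) 
print('side near corners',px2w('side0',js,12))
e=c([(368,98),(172,498)])/3.7+[140,145]-.5
print('tube edge',px2w('top0',e,52),px2w('top0',e,12))
```

```text
br top (array([ 598.2, -203.1]), np.float64(111.93), array([0.8, 1. , 0.8, 0.3]))
br side (array([ 598.9, -202.6]), np.float64(112.03), array([1., 2., 1., 3.]))
jig top (array([535.4,  60.3]), np.float64(66.18), array([1.9, 2.3, 1.8, 1.9]))
side near corners [[667.25097554 -84.65291695  12.        ]
 [344.18693536  61.15590255  12.        ]]
tube edge [[700.82306705  29.00358328  52.        ]
 [399.93802299 160.93700006  52.        ]] [[710.77325099  33.07997557  12.        ]
 [399.96870061 169.36294175  12.        ]]
```

```bash
cat >> h.py <<'E'
def plan(p,yaw=None,step=50,turn=9,start=None):
    """rows to bring the TCP to p (mm), tool y at yaw (deg), tool straight down"""
    o=ctrl.get_obs(); P=np.array(o['ee_pos'],float); Q=R.from_rotvec(o['orientation'])
    ty=Q.as_matrix()[:,1]; y0=np.degrees(np.arctan2(ty[1],ty[0])); yaw=y0 if yaw is None else yaw
    a=np.radians(yaw); T=R.from_matrix(np.array([[0,0,-1],[np.cos(a),np.sin(a),0],[np.sin(a),-np.cos(a),0]]).T)
    print('t',o['t'].round(2),'pos',P.round(1),'yaw',y0.round(2),'tilt',Q.as_matrix()[:,0].round(4),'F',np.round(o['ft_force'],1),'w',o['width'].round(1))
    D=np.array(p)-P; rv=(Q.inv()*T).as_rotvec(degrees=True)
    n=int(max(1,np.ceil(np.linalg.norm(D)/step),np.ceil(np.linalg.norm(rv)/turn)))
    for i in range(n):
        d=Q.inv().apply(D/n)/1000; r=(Q.inv()*T).as_rotvec(degrees=True)/(n-i)
        print([*[float(round(x,4)) for x in d],*[float(round(x,1)) for x in r]]); Q=Q*R.from_rotvec(r,degrees=True)
E
python3 - <<'E'
from h import *
plan([592.5,-188.2,180],22,55)
E
```

```text
Traceback (most recent call last):
  File "h.py", line 19, in plan
    print('t',o['t'].round(2),'pos',P.round(1),'yaw',y0.round(2),'tilt',Q.as_matrix()[:,0].round(4),'F',np.round(o['ft_force'],1),'w',o['width'].round(1))
              ^^^^^^^^^^^^
AttributeError: 'float' object has no attribute 'round'
```

```bash
sed -i "s/o\['t'\].round(2)/round(float(o['t']),2)/; s/o\['width'\].round(1)/round(float(o['width']),1)/" h.py
python3 - <<'E'
from h import *
plan([592.5,-188.2,180],22,55)
E
```

```text
t 0.1 pos [207.  589.3 222. ] yaw 70.65 tilt [-4.0e-04 -1.2e-03 -1.0e+00] F [ 0.5  0.6 -0.4] w 87.9
[0.0027, -0.0379, 0.0388, 3.0, 0.0, 0.0]
[0.0027, -0.0357, 0.0408, 3.0, 0.0, 0.0]
[0.0027, -0.0335, 0.0426, 3.0, 0.0, 0.0]
[0.0027, -0.0312, 0.0443, 3.0, 0.0, 0.0]
[0.0027, -0.0288, 0.0459, 3.0, 0.0, 0.0]
[0.0027, -0.0263, 0.0474, 3.0, 0.0, 0.0]
[0.0027, -0.0238, 0.0487, 3.0, 0.0, 0.0]
[0.0026, -0.0212, 0.0499, 3.0, 0.0, 0.0]
[0.0026, -0.0185, 0.051, 3.0, 0.0, 0.0]
[0.0026, -0.0158, 0.0519, 3.0, 0.0, 0.0]
[0.0026, -0.013, 0.0527, 3.0, 0.0, 0.0]
[0.0026, -0.0102, 0.0533, 3.0, 0.0, 0.0]
[0.0026, -0.0073, 0.0537, 3.0, 0.0, 0.0]
[0.0026, -0.0045, 0.0541, 3.0, 0.0, 0.0]
[0.0026, -0.0016, 0.0542, 3.0, 0.0, 0.0]
[0.0026, 0.0013, 0.0542, 3.0, 0.0, 0.0]
```

{"fn": "carry_out", "kwargs": {
  "commands": [
    [0,-0.038,0.039,3,0,0],
    [0,-0.036,0.041,3,0,0],
    [0,-0.0335,0.043,3,0,0],
    [0,-0.031,0.044,3,0,0],
    [0,-0.029,0.046,3,0,0],
    [0,-0.026,0.047,3,0,0],
    [0,-0.024,0.049,3,0,0],
    [0,-0.021,0.05,3,0,0]
  ],
  "grip": 0
}}

```text
t: 1.1
ee_pos: [402.5, 190.8, 220.4]
orientation: [0.595, 1.487, -0.599]
ft_force: [0.8, -0.3, 0.5]
width: 88.0
```

{"fn": "carry_out", "kwargs": {
  "commands": [
    [0.002,-0.0185,0.051,3,0,0],
    [0.002,-0.016,0.052,3,0,0],
    [0.002,-0.013,0.053,3,0,0],
    [0.002,-0.01,0.053,3,0,0],
    [0.002,-0.007,0.054,3,0,0],
    [0.002,-0.0045,0.054,3,0,0],
    [0.002,-0.0016,0.054,3,0,0],
    [0.002,0.0013,0.054,3,0,0]
  ]
}}

```text
t: 2.1
ee_pos: [597.1, -212.9, 203.5]
orientation: [0.929, 1.364, -0.932]
ft_force: [0.9, 0.6, 0.3]
width: 87.8
```

Run:
```python
from h import *
plan([592.5,-188.2,150],22,50)
```

```text
t 2.1 pos [ 597.1 -212.9  203.5] yaw 21.38 tilt [-1.9e-03 -9.0e-04 -1.0e+00] F [0.9 0.6 0.3] w 87.8
[0.0267, 0.0024, -0.0123, -0.3, 0.0, 0.1]
[0.0267, 0.0024, -0.0123, -0.3, 0.0, 0.1]
```

{"fn": "carry_out", "kwargs": {
  "commands": [
    [0.027,0.0024,-0.012,-0.3,0,0.1],
    [0.027,0.0024,-0.012,-0.3,0,0],
    [0,0,0,0,0,0]
  ]
}}

```text
t: 2.48
ee_pos: [593.7, -193.2, 146.9]
orientation: [0.926, 1.364, -0.927]
ft_force: [-0.2, -0.2, 0.0]
width: 87.6
```

Run:
```python
from h import *
im=shot('wrist','w1')
th=np.radians(112); c,s=np.cos(th),np.sin(th)
def W(x,y,z): return [598.5+c*x-s*y,-203+s*x+c*y,z]
P=[W(40,-30,8),W(-40,-30,8),W(-40,30,8),W(40,30,8),W(40,-5,50),W(40,5,50),W(0,5,50),W(0,-5,50)]
g=im['pixels'].copy()
for u,v in w2px('w1',P): cv2.circle(g,(int(round(u)),int(round(v))),3,(0,0,255),1)
cv2.imwrite('pics/w1m.png',g); plan([592.5,-188.2,14],22,20)
```

```text
t 2.52 pos [ 594.7 -193.8  148.2] yaw 21.63 tilt [ 0.002  -0.0016 -1.    ] F [ 0.9 -0.2 -0.3] w 87.9
[0.0192, -0.0, -0.0009, -0.1, 0.0, -0.0]
[0.0192, -0.0, -0.0009, -0.1, 0.0, -0.0]
[0.0192, -0.0, -0.0009, -0.1, 0.0, -0.0]
[0.0192, -0.0, -0.0009, -0.1, 0.0, -0.0]
[0.0192, 0.0, -0.0009, -0.1, 0.0, -0.0]
[0.0192, 0.0, -0.0009, -0.1, 0.0, -0.0]
[0.0192, 0.0, -0.0009, -0.1, 0.0, -0.0]
```

View pics/w1m.png

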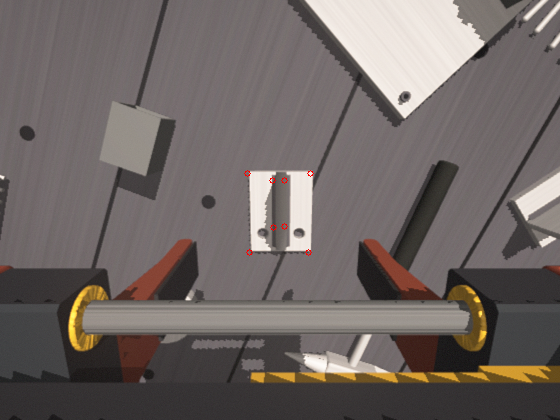

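The wrist view shows the bracket at (280,212), within 2 px of the fitted model, weld end up in the picture. The fingers straddle it, so I'll descend.

{"fn": "carry_out", "kwargs": {
  "commands": [
    [0.024,0,-0.003,-0.2,0,0],
    [0.024,0,-0.002,-0.2,0,0],
    [0.024,0,-0.002,0,0,0],
    [0.024,0,0,0,0,0],
    [0.02,0,0,0,0,0],
    [0.012,0,0,0,0,0]
  ]
}}

```text
t: 3.28
ee_pos: [600.5, -191.0, 26.1]
orientation: [0.921, 1.349, -0.915]
ft_force: [0.3, 0.3, 0.5]
width: 87.9
```

Run:
```python
from h import *
plan([592.5,-188.2,14],22,20)
```

```text
t 3.27 pos [ 600.5 -191.    26.1] yaw 22.09 tilt [ 0.017  -0.0072 -0.9998] F [0.3 0.3 0.5] w 87.9
[0.0119, -0.0065, -0.0057, 0.1, 0.7, -0.7]
```

{"fn": "carry_out", "kwargs": {
  "commands": [
    [0.005,-0.0065,-0.0057,0,0.7,-0.7],
    [0.006,0,0,0,0,0],
    [0,0,0,0,0,0]
  ]
}}

```text
t: 3.65
ee_pos: [592.4, -188.2, 14.8]
orientation: [0.921, 1.367, -0.921]
ft_force: [-0.7, -0.5, 0.3]
width: 87.7
```

Run:
```python
from h import *
plan([592.5,-188.2,14],22,20)
```

```text
t 3.65 pos [ 592.4 -188.2   14.8] yaw 22.08 tilt [ 4.e-04 -2.e-04 -1.e+00] F [-0.7 -0.5  0.3] w 87.7
[0.0008, 0.0001, 0.0, 0.1, 0.0, -0.0]
```

{"fn": "carry_out", "kwargs": {
  "commands": [
    [0,0,0,0,0,0],
    [0,0,0,0,0,0],
    [0,0,0,0,0,0],
    [0,0,0,0,0,0],
    [0,0,0,0,0,0],
    [0,0,0,0,0,0],
    [0,0,0,0,0,0],
    [0,0,0,0,0,0]
  ],
  "grip": 1
}}

```text
t: 4.65
ee_pos: [593.6, -188.5, 16.2]
orientation: [0.921, 1.364, -0.92]
ft_force: [3.5, 1.2, -1.3]
width: 11.2
```

Run:
```python
from h import *
plan([592.4,-188.2,90],None,25)
```

```text
t 4.65 pos [ 593.6 -188.5   16.2] yaw 22.08 tilt [ 0.0031 -0.001  -1.    ] F [ 3.5  1.2 -1.3] w 11.2
[-0.0246, -0.0003, -0.0002, -0.0, 0.0, -0.0]
[-0.0246, -0.0003, -0.0002, -0.0, 0.0, -0.0]
[-0.0246, -0.0003, -0.0002, -0.0, 0.0, -0.0]
```

{"fn": "carry_out", "kwargs": {
  "commands": [
    [0,0,0,0,0,0],
    [0,0,0,0,0,0],
    [-0.02,0,0,0,0,0],
    [-0.025,0,0,0,0,0],
    [-0.025,0,0,0,0,0],
    [-0.025,0,0,0,0,0],
    [0,0,0,0,0,0]
  ]
}}

```text
t: 5.52
ee_pos: [591.2, -187.8, 115.9]
orientation: [0.921, 1.368, -0.921]
ft_force: [-0.1, -0.3, -4.3]
width: 9.9
```

Run:
```python
from h import *
# jig approach: weld end 25 mm short of tube; grip at bracket x=16
a=np.radians(66.2); ux=np.array([np.cos(a),np.sin(a)])
p=np.array([535.4,60.3])+ux*(16-25); print(p)
plan([*p,105],66.2-90,40)
```

```text
[531.76809233  52.06536299]
t 5.53 pos [ 591.2 -187.8  115.9] yaw 22.08 tilt [-9.e-04  3.e-04 -1.e+00] F [-0.1 -0.3 -4.3] w 9.9
[0.0016, 0.005, -0.0349, 6.6, -0.0, 0.0]
[0.0016, 0.001, -0.0353, 6.6, -0.0, 0.0]
[0.0016, -0.003, -0.0352, 6.6, -0.0, 0.0]
[0.0016, -0.007, -0.0346, 6.6, -0.0, 0.0]
[0.0016, -0.0109, -0.0336, 6.6, -0.0, 0.0]
[0.0016, -0.0147, -0.0321, 6.6, -0.0, 0.0]
[0.0016, -0.0183, -0.0302, 6.6, -0.0, 0.0]
```

{"fn": "carry_out", "kwargs": {
  "commands": [
    [0,0.005,-0.035,6.6,0,0],
    [0,0.001,-0.035,6.6,0,0],
    [0,-0.003,-0.035,6.6,0,0],
    [0,-0.007,-0.0345,6.6,0,0],
    [0,-0.011,-0.0335,6.6,0,0],
    [0,-0.0145,-0.032,6.6,0,0],
    [0,-0.018,-0.025,6.6,0,0],
    [0,0,0,0,0,0]
  ]
}}

```text
t: 6.52
ee_pos: [526.2, 53.6, 110.9]
orientation: [1.526, 0.968, -1.542]
ft_force: [0.4, -0.4, -4.3]
width: 10.1
```

```bash
cat >> h.py <<'E'
J=np.array([535.4,60.3]); A=66.2
def jw(x,y,z):
    a=np.radians(A); return [J[0]+np.cos(a)*x-np.sin(a)*y, J[1]+np.sin(a)*x+np.cos(a)*y, z]
def draw(f,P,col,g):
    for u,v in w2px(f,P): cv2.circle(g,(int(round(u)),int(round(v))),2,col,-1)
E
python3 - <<'E'
from h import *
plan([*jw(-9,0,0)[:2],70],A-90,20)
im=shot('wrist','w2'); shot('top','t2')
g=im['pixels'].copy()
draw('w2',[jw(x,y,20) for x in(-45,25) for y in(-32,32)]+[jw(40,y,52) for y in(-100,-50,0,50,100)],(0,0,255),g)
t=cv2.imread('pics/t2.png')
draw('t2',[],(0,0,255),t)
t=cv2.resize(t[180:280,170:290],None,fx=2.4,fy=4.2) if 0 else cv2.resize(t[185:275,185:275],(240,240),interpolation=cv2.INTER_CUBIC)
out=np.zeros((420,800,3),np.uint8); out[:,:560]=g; out[:240,560:]=t; cv2.imwrite('pics/w2m.png',out)
E
```

```text
t 6.53 pos [526.2  53.6 110.9] yaw -25.76 tilt [-1.070e-02  6.000e-04 -9.999e-01] F [ 0.4 -0.4 -4.3] w 10.1
[0.0136, 0.002, -0.0004, -0.7, 0.1, 0.2]
[0.0136, 0.002, -0.0003, -0.7, 0.1, 0.2]
[0.0136, 0.002, -0.0003, -0.7, 0.1, 0.2]Traceback (most recent call last):
  File "<stdin>", line 7, in <module>
  File "h.py", line 29, in draw
    for u,v in w2px(f,P): cv2.circle(g,(int(round(u)),int(round(v))),2,col,-1)
               ~~~~^^^^^
  File "h.py", line 13, in w2px
    d=np.load(f'pics/{f}.npz'); return cv2.projectPoints(np.array(P,float),np.ravel(d['r']),np.ravel(d['t']),d['K'],None)[0].reshape(-1,2)
                                       ~~~~~~~~~~~~~~~~~^^^^^^^^^^^^^^^^^^^^^^^^^^^^^^^^^^^^^^^^^^^^^^^^^^^^^^^^^^^^^^^^^
cv2.error: OpenCV(4.12.0) /io/opencv/modules/core/src/matrix_expressions.cpp:24: error: (-5:Bad argument) Matrix operand is an empty matrix. in function 'checkOperandsExist'
```

Correct the pose first, then take the picture.

{"fn": "carry_out", "kwargs": {
  "commands": [
    [0.01,0.003,0,-1.0,0.3,0.3],
    [0.01,0.003,0,-1.0,0.2,0.2],
    [0,0,0,0,0,0]
  ]
}}

```text
t: 7.0
ee_pos: [533.2, 47.2, 89.0]
orientation: [1.511, 0.987, -1.503]
ft_force: [-0.8, -0.3, -3.7]
width: 9.9
```

Run:
```python
from h import *
plan([*jw(-9,0,0)[:2],70],A-90,20)
im=shot('wrist','w3'); shot('top','t3')
g=im['pixels'].copy()
draw('w3',[jw(x,y,20) for x in(-45,25) for y in(-32,32)]+[jw(40,y,52) for y in(-100,-50,0,50,100)],(0,0,255),g)
t=cv2.imread('pics/t3.png')
t=cv2.resize(t[185:275,185:275],(240,240),interpolation=cv2.INTER_CUBIC)
out=np.zeros((420,800,3),np.uint8); out[:,:560]=g; out[:240,560:]=t; cv2.imwrite('pics/w3m.png',out)
```

```text
t 7.0 pos [533.2  47.2  89. ] yaw -23.67 tilt [ 0.0024  0.0046 -1.    ] F [-0.8 -0.3 -3.7] w 9.9
[0.019, -0.0033, -0.0038, 0.1, -0.3, -0.0]
```

View pics/w3m.png

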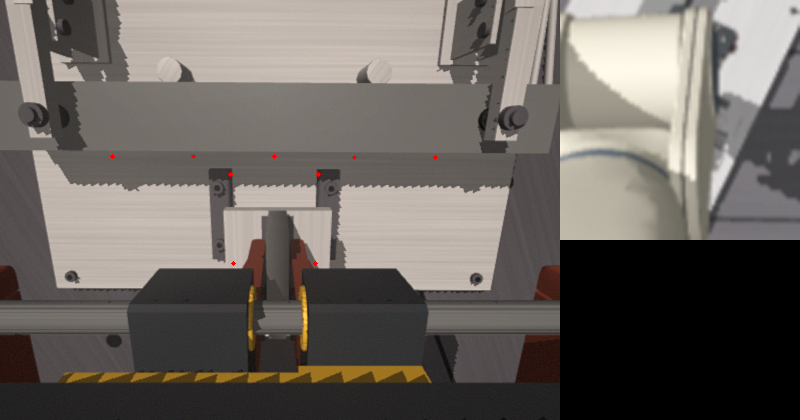

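The wrist view shows the bracket held square, with its base end edge from (225,208) to (331,208). The rails' far ends are at (232,170) and (317,170), and the tube's near top edge is at row 152. Next I'll compute the lateral offset and yaw of the bracket relative to the rails.

Run:
```python
from h import *
a=np.radians(A); M=np.array([[np.cos(a),np.sin(a)],[-np.sin(a),np.cos(a)]])
f=lambda uv,z:((px2w('w3',uv,z)[:,:2]-J)@M.T).round(1).tolist()
g=cv2.imread('pics/w3.png',0)
print('base',f([(224.5,208),(331.5,208)],82)); print('web top',f([(267,211),(289,211)],123))
print('rails',f([(232,170),(317,170)],20)); print('tube',f([(100,152),(274,152),(430,152)],52))
print('tcp',(np.array(ctrl.get_obs()['ee_pos'][:2])-J)@M.T)
# subpixel slopes: base edge rows and tube-edge rows
def edge(cols,r0,r1):
    r=[]
    for c in cols:
        d=np.diff(cv2.GaussianBlur(g,(3,3),0)[r0:r1,c].astype(float)); r.append(r0+np.argmax(abs(d))+.5)
    return np.array(r)
tc=np.arange(100,430,10); print('tube',edge(tc,140,165)); bc=np.concatenate([np.arange(230,262,4),np.arange(294,328,4)]); print('base',edge(bc,198,216))
```

```text
base [[14.2, 26.7], [14.4, -32.0]]
web top [[22.9, 2.1], [22.9, -7.1]]
rails [[27.7, 30.7], [27.8, -31.1]]
tube [[42.4, 107.4], [42.7, -0.2], [42.9, -96.6]]
tcp [-12.41321491  -3.38941312]
tube [150.5 150.5 150.5 150.5 150.5 150.5 150.5 150.5 150.5 150.5 150.5 150.5
 150.5 150.5 151.5 151.5 151.5 151.5 151.5 151.5 151.5 151.5 151.5 151.5
 151.5 151.5 151.5 151.5 151.5 151.5 152.5 151.5 152.5]
base [206.5 210.5 206.5 206.5 206.5 206.5 206.5 206.5 206.5 206.5 206.5 206.5
 206.5 206.5 206.5 206.5 206.5]
```

Run:
```python
from h import *
A0=A; d=np.load('pics/w3.npz'); M=R.from_rotvec(np.ravel(d['r'])).as_matrix(); print('cam',-M.T@np.ravel(d['t']),M[2])
for z0 in (73.5,):
  for pit in (-8,-4,0,4,8):
    p=np.radians(pit)
    def B(x,y,z):
        dx,dz=x-16,z-34; return jw(-12.4+2.3+dx*np.cos(p)-dz*np.sin(p),-2.7+y,z0+34+dx*np.sin(p)+dz*np.cos(p))
    print(pit,w2px('w3',[B(40,30,8),B(40,-30,8),B(40,5,50),B(40,-5,50),B(0,5,50)]).round(0).tolist())
g=cv2.imread('pics/w3.png'); cv2.imwrite('pics/w3c.png',cv2.resize(g[190:280,215:345],None,fx=6,fy=6,interpolation=cv2.INTER_CUBIC))
```

```text
cam [559.59448137 109.95475556 251.47413983] [-0.09860784 -0.22516714 -0.96931742]
-8 [[225.0, 214.0], [331.0, 214.0], [267.0, 225.0], [290.0, 225.0], [267.0, 314.0]]
-4 [[224.0, 211.0], [332.0, 211.0], [267.0, 228.0], [290.0, 228.0], [267.0, 315.0]]
0 [[224.0, 208.0], [333.0, 209.0], [267.0, 232.0], [290.0, 232.0], [267.0, 316.0]]
4 [[223.0, 206.0], [333.0, 206.0], [266.0, 236.0], [290.0, 236.0], [267.0, 317.0]]
8 [[222.0, 204.0], [334.0, 204.0], [266.0, 240.0], [290.0, 240.0], [267.0, 317.0]]
```

View pics/w3c.png

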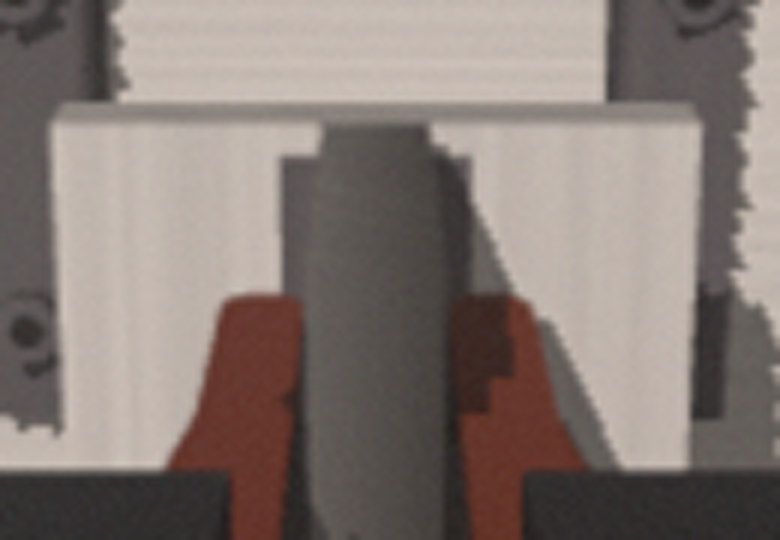

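The crop shows the bracket level and centred at column 277.5, about 2 mm off the rail centreline. I'll shift it and lower it between the rails.

Run:
```python
from h import *
plan([*jw(-10,-1.2,0)[:2],45],-24,22)
```

```text
t 7.1 pos [533.5  47.6  89.8] yaw -23.68 tilt [ 0.0033  0.0046 -1.    ] F [ 0.7 -0.4 -3.7] w 10.2
[0.0149, -0.0007, -0.0007, 0.1, -0.1, -0.0]
[0.0149, -0.0007, -0.0007, 0.1, -0.1, -0.0]
[0.0149, -0.0007, -0.0008, 0.1, -0.1, -0.0]
```

{"fn": "carry_out", "kwargs": {
  "commands": [
    [0.015,-0.001,-0.001,0.1,-0.1,0],
    [0.015,-0.001,-0.001,0.1,-0.1,0],
    [0.012,-0.001,-0.001,0.1,-0.1,0],
    [0,0,0,0,0,0]
  ]
}}

```text
t: 7.6
ee_pos: [531.8, 51.9, 44.5]
orientation: [1.511, 0.98, -1.51]
ft_force: [0.7, 0.2, -4.2]
width: 10.1
```

Run:
```python
from h import *
plan([*jw(-10,-1.2,0)[:2],38],-24,22)
im=shot('wrist','w4'); g=im['pixels']
cv2.imwrite('pics/w4c.png',cv2.resize(g[140:290,190:360],None,fx=4,fy=4,interpolation=cv2.INTER_CUBIC))
```

```text
t 7.6 pos [531.8  51.9  44.5] yaw -24.01 tilt [ 6.e-04 -5.e-04 -1.e+00] F [ 0.7  0.2 -4.2] w 10.1
[0.0065, 0.0011, 0.0009, -0.0, 0.0, -0.0]
```

View pics/w4c.png

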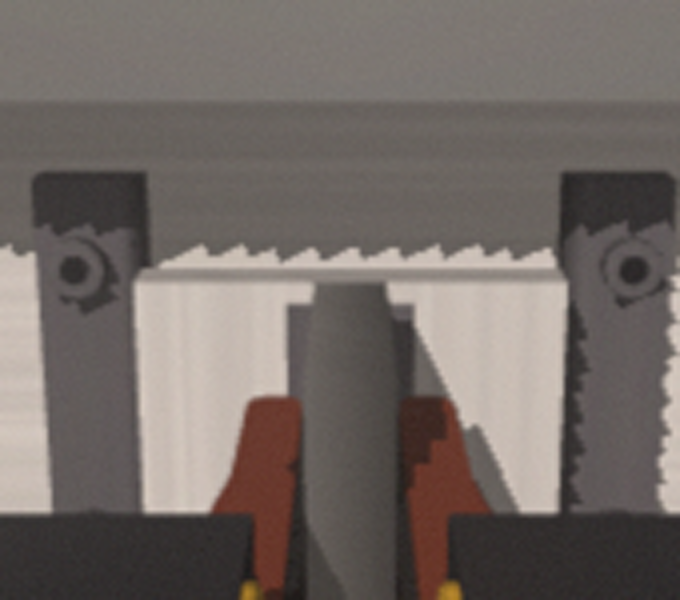

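The wrist crop shows the base (columns 138 to 568) centred between the rails (148 to 560) to within a few tenths of a mm. I'll lower it gently onto the plate.

{"fn": "carry_out", "kwargs": {
  "commands": [
    [0.006,0,0,0,0,0],
    [0.005,0,0,0,0,0],
    [0,0,0,0,0,0]
  ]
}}

```text
t: 8.02
ee_pos: [533.0, 52.0, 34.0]
orientation: [1.512, 0.979, -1.508]
ft_force: [0.9, 0.5, -3.2]
width: 9.9
```

```bash
cat >> h.py <<'E'
def st():
    import time
    o=ctrl.get_obs(); a=np.radians(A); M=np.array([[np.cos(a),np.sin(a)],[-np.sin(a),np.cos(a)]])
    F=np.array(o['ft_force']); Q=R.from_rotvec(o['orientation']).as_matrix(); m=np.array(o['moment'])
    print('t',round(float(o['t']),2),'jig xy',(M@(np.array(o['ee_pos'][:2])-J)).round(2),'z',round(float(o['ee_pos'][2]),2),'yaw',np.degrees(np.arctan2(Q[1,1],Q[0,1])).round(2),'tilt jig',(M@Q[:2,0]).round(4),'F jig',(M@F[:2]).round(2),round(F[2],2),'M jig',(M@m[:2]).round(3),round(m[2],3),'w',round(float(o['width']),1))
E
python3 -c "
from h import *
st()"
```

```text
t 8.03 jig xy [-8.59 -1.15] z 33.96 yaw -24.0 tilt jig [ 0.0009 -0.0029] F jig [ 0.78 -0.66] -3.15 M jig [0.095 0.028] 0.033 w 9.9
```

{"fn": "carry_out", "kwargs": {
  "commands": [
    [0.002,-0.001,0,0,0,-0.1],
    [0.002,0,0,0,0,0],
    [0,0,0,0,0,0]
  ]
}}

```text
t: 8.4
ee_pos: [532.4, 52.4, 30.1]
orientation: [1.512, 0.98, -1.509]
ft_force: [-0.3, -0.2, -4.9]
width: 9.9
```

```bash
python3 -c "
from h import *
st()"
```

```text
t 8.4 jig xy [-8.47 -0.4 ] z 30.1 yaw -24.01 tilt jig [ 0.0013 -0.0018] F jig [-0.33  0.23] -4.94 M jig [0.038 0.079] -0.026 w 9.9
```

{"fn": "carry_out", "kwargs": {
  "commands": [
    [0.0015,0,0,0,0,0],
    [0.0012,0,0,0,0,0],
    [0,0,0,0,0,0]
  ]
}}

```text
t: 8.78
ee_pos: [532.6, 52.4, 28.4]
orientation: [1.513, 0.98, -1.508]
ft_force: [0.1, -1.0, -4.2]
width: 10.4
```

```bash
python3 -c "
from h import *
st()"
```

```text
t 8.78 jig xy [-8.3  -0.64] z 28.39 yaw -24.01 tilt jig [ 0.0015 -0.0021] F jig [-0.86 -0.46] -4.15 M jig [0.079 0.057] -0.038 w 10.4
```

{"fn": "carry_out", "kwargs": {
  "commands": [
    [0.001,0,0,0,0,0],
    [0.001,0,0,0,0,0]
  ]
}}

```text
t: 9.02
ee_pos: [532.8, 52.5, 28.2]
orientation: [1.513, 0.98, -1.508]
ft_force: [-5.4, 0.3, 15.0]
width: 10.1
```

{"fn": "carry_out", "kwargs": {
  "commands": [
    [0.001,0,0,0,0,0]
  ]
}}

```text
t: 9.15
ee_pos: [532.8, 52.5, 28.2]
orientation: [1.512, 0.98, -1.508]
ft_force: [-3.3, 0.9, 12.5]
width: 10.2
```

```bash
python3 -c "
from h import *
st()"
```

```text
t 9.15 jig xy [-8.15 -0.78] z 28.17 yaw -24.0 tilt jig [ 0.0013 -0.0019] F jig [-0.45  3.37] 12.48 M jig [0.955 0.727] -0.06 w 10.2
```

{"fn": "carry_out", "kwargs": {
  "commands": [
    [0,0,-0.006,0,0,0],
    [0,0,-0.006,0,0,0],
    [0,0,-0.005,0,0,0]
  ]
}}

```text
t: 9.52
ee_pos: [539.9, 68.3, 28.2]
orientation: [1.512, 0.98, -1.509]
ft_force: [-0.8, -2.8, 2.3]
width: 9.8
```

```bash
python3 -c "
from h import *
st()"
```

```text
t 9.53 jig xy [ 9.1  -0.86] z 28.21 yaw -23.99 tilt jig [ 0.0007 -0.0019] F jig [-2.87 -0.36] 2.28 M jig [0.239 0.908] 0.107 w 9.8
```

{"fn": "carry_out", "kwargs": {
  "commands": [
    [0,0,-0.0015,0,0,0],
    [0,0,-0.0015,0,0,0]
  ]
}}

```text
t: 9.78
ee_pos: [541.1, 71.1, 28.2]
orientation: [1.51, 0.98, -1.509]
ft_force: [-1.6, -2.5, 2.0]
width: 10.1
```

{"fn": "carry_out", "kwargs": {
  "commands": [
    [0,0,-0.001,0,0,0],
    [0,0,-0.001,0,0,0]
  ]
}}

```text
t: 10.02
ee_pos: [541.8, 72.9, 28.2]
orientation: [1.51, 0.98, -1.509]
ft_force: [-1.1, -2.7, 1.1]
width: 9.7
```

```bash
python3 -c "
from h import *
st()"
```

```text
t 10.03 jig xy [14.13 -0.78] z 28.2 yaw -23.94 tilt jig [-0.0003 -0.0014] F jig [-2.9  -0.12] 1.1 M jig [0.143 0.708] 0.063 w 9.7
```

{"fn": "carry_out", "kwargs": {
  "commands": [
    [0,0,-0.001,0,0,0],
    [0,0,-0.001,0,0,0]
  ]
}}

```text
t: 10.28
ee_pos: [542.6, 74.7, 28.2]
orientation: [1.51, 0.98, -1.509]
ft_force: [-0.8, -2.0, 1.4]
width: 9.9
```

{"fn": "carry_out", "kwargs": {
  "commands": [
    [0,0,-0.001,0,0,0]
  ]
}}

```text
t: 10.4
ee_pos: [543.1, 75.7, 28.2]
orientation: [1.51, 0.98, -1.509]
ft_force: [-1.6, -3.0, 0.2]
width: 10.1
```

```bash
python3 -c "
from h import *
st()"
```

```text
t 10.4 jig xy [17.17 -0.8 ] z 28.2 yaw -23.95 tilt jig [-0.0003 -0.0014] F jig [-3.37  0.21] 0.2 M jig [0.197 0.676] 0.031 w 10.1
```

{"fn": "carry_out", "kwargs": {
  "commands": [
    [0,0,-0.001,0,0,0]
  ]
}}

```text
t: 10.52
ee_pos: [543.2, 76.1, 28.2]
orientation: [1.509, 0.98, -1.51]
ft_force: [-2.6, -11.2, 3.7]
width: 9.8
```

{"fn": "carry_out", "kwargs": {
  "commands": [
    [0,0,-0.001,0,0,0]
  ]
}}

```text
t: 10.65
ee_pos: [543.1, 76.0, 28.2]
orientation: [1.507, 0.98, -1.511]
ft_force: [-3.2, -11.8, 3.7]
width: 9.6
```

{"fn": "carry_out", "kwargs": {
  "commands": [
    [0,0,-0.001,0,0,0]
  ]
}}

```text
t: 10.78
ee_pos: [543.1, 76.0, 28.2]
orientation: [1.506, 0.979, -1.512]
ft_force: [-2.1, -8.0, 3.0]
width: 9.8
```

```bash
python3 -c "
from h import *
st()"
```

```text
t 10.78 jig xy [17.49 -0.72] z 28.24 yaw -23.93 tilt jig [-0.0043 -0.0003] F jig [-8.2  -1.31] 3.01 M jig [-0.207  1.521] -0.071 w 9.8
```

{"fn": "carry_out", "kwargs": {
  "commands": [
    [0.0002,0,-0.0013,0,0.2,0]
  ]
}}

```text
t: 10.9
ee_pos: [543.1, 76.0, 28.2]
orientation: [1.507, 0.981, -1.511]
ft_force: [-3.8, -12.7, 8.4]
width: 9.6
```

{"fn": "carry_out", "kwargs": {
  "commands": [
    [0.0002,0,-0.0013,0,0.1,0]
  ]
}}

```text
t: 11.02
ee_pos: [543.1, 76.1, 28.2]
orientation: [1.507, 0.981, -1.512]
ft_force: [-4.3, -11.7, 7.0]
width: 10.0
```

```bash
python3 -c "
from h import *
st()
shot('side','s5'); st(); st()"
```

```text
t 11.03 jig xy [17.56 -0.71] z 28.22 yaw -23.92 tilt jig [-0.0024  0.0006] F jig [-12.48  -0.76] 7.04 M jig [-0.249  1.933] -0.087 w 10.0
t 11.07 jig xy [17.53 -0.76] z 28.23 yaw -23.93 tilt jig [-0.0024  0.0006] F jig [-11.54  -1.98] 6.85 M jig [-0.202  1.914] -0.069 w 10.0
t 11.07 jig xy [17.53 -0.76] z 28.23 yaw -23.93 tilt jig [-0.0024  0.0006] F jig [-11.54  -1.98] 6.85 M jig [-0.202  1.914] -0.069 w 10.0
```

{"fn": "carry_out", "kwargs": {
  "commands": [
    [-0.0001,0,-0.0017,0,0.1,0]
  ]
}}

```text
t: 11.2
ee_pos: [543.1, 76.1, 28.2]
orientation: [1.507, 0.981, -1.512]
ft_force: [-2.9, -14.4, 0.9]
width: 10.0
```

{"fn": "carry_out", "kwargs": {
  "commands": [
    [0,0,-0.0017,0,0.1,0]
  ]
}}

```text
t: 11.32
ee_pos: [543.1, 76.1, 28.2]
orientation: [1.506, 0.982, -1.513]
ft_force: [-3.8, -13.7, 4.9]
width: 9.8
```

```bash
python3 -c "
from h import *
st()
im=shot('wrist','w6'); cv2.imwrite('pics/w6c.png',cv2.resize(im['pixels'][120:290,190:360],None,fx=3.5,fy=3.5,interpolation=cv2.INTER_CUBIC))
st()"
```

```text
t 11.32 jig xy [17.56 -0.7 ] z 28.22 yaw -23.9 tilt jig [-0.0033  0.0016] F jig [-14.03  -2.03] 4.89 M jig [-0.554  2.186] -0.046 w 9.8
t 11.38 jig xy [17.54 -0.7 ] z 28.23 yaw -23.9 tilt jig [-0.0034  0.0017] F jig [-13.23  -1.97] 3.54 M jig [-0.56   2.229] -0.142 w 9.9
```

View pics/w6c.png

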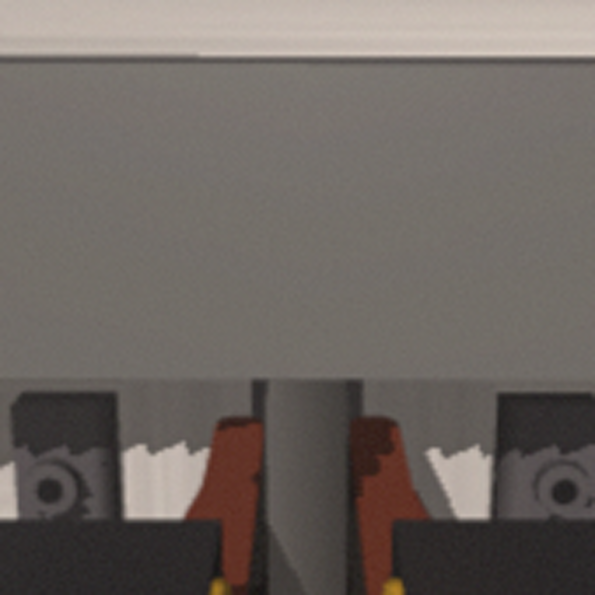

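The web's weld end meets the tube face at (310,380), centred between the rails. Now I'll hold the push.

{"fn": "carry_out", "kwargs": {
  "commands": [
    [0,0,-0.0017,0,0.15,0.05],
    [0,0,-0.0017,0,0.15,0.05],
    [0,0,-0.0017,0,0.15,0.05],
    [0,0,-0.0017,0,0.15,0.05]
  ]
}}

```text
t: 11.88
ee_pos: [543.2, 76.1, 28.2]
orientation: [1.508, 0.982, -1.51]
ft_force: [-3.3, -13.4, 3.8]
width: 10.2
```

```bash
python3 -c "
from h import *
st()"
```

```text
t 11.88 jig xy [17.58 -0.75] z 28.21 yaw -23.89 tilt jig [-0.0015  0.0003] F jig [-13.6   -2.35] 3.83 M jig [-0.479  2.338] -0.054 w 10.2
```

{"fn": "carry_out", "kwargs": {
  "commands": [
    [0,0,-0.0017,0,0.1,0],
    [0,0,-0.0017,0,0.1,0],
    [0,0,-0.0017,0,0.1,0],
    [0,0,-0.0017,0,0.1,0],
    [0,0,-0.0017,0,0.1,0],
    [0,0,-0.0017,0,0.1,0],
    [0,0,-0.0017,0,0.1,0],
    [0,0,-0.0017,0,0.1,0]
  ]
}}

```text
t: 12.88
ee_pos: [543.2, 76.0, 28.3]
orientation: [1.503, 0.984, -1.515]
ft_force: [-4.4, -12.5, 4.6]
width: 9.8
```

{"fn": "carry_out", "kwargs": {
  "commands": [
    [0,0,-0.0017,0,0.1,0],
    [0,0,-0.0017,0,0.1,0],
    [0,0,-0.0017,0,0.1,0],
    [0,0,-0.0017,0,0.1,0],
    [0,0,-0.0017,0,0.1,0],
    [0,0,-0.0017,0,0.1,0],
    [0,0,-0.0017,0,0.1,0],
    [0,0,-0.0017,0,0.1,0]
  ]
}}

```text
t: 13.88
ee_pos: [543.2, 76.0, 28.4]
orientation: [1.497, 0.986, -1.518]
ft_force: [-4.2, -13.1, 4.6]
width: 10.0
```

```bash
python3 -c "
from h import *
st()"
```

```text
t 13.88 jig xy [17.49 -0.79] z 28.38 yaw -23.71 tilt jig [-0.0085  0.0075] F jig [-13.66  -1.44] 4.64 M jig [-0.702  2.087] -0.002 w 10.0
```

Force is steady at about 13.7 N, but tilt is drifting about 0.5°. I'll trim it while holding.

{"fn": "carry_out", "kwargs": {
  "commands": [
    [0.0001,0,-0.0016,0.05,0.22,0.12],
    [0.0001,0,-0.0016,0.05,0.22,0.12],
    [0.0001,0,-0.0016,0.05,0.22,0.12],
    [0.0001,0,-0.0016,0.05,0.22,0.12],
    [0.0001,0,-0.0016,0.05,0.22,0.12],
    [0.0001,0,-0.0016,0.05,0.22,0.12]
  ]
}}

```text
t: 14.62
ee_pos: [543.2, 76.2, 28.2]
orientation: [1.513, 0.981, -1.507]
ft_force: [-2.6, -11.7, 4.8]
width: 10.1
```

```bash
python3 -c "
from h import *
st()"
```

```text
t 14.62 jig xy [17.66 -0.74] z 28.21 yaw -23.99 tilt jig [ 0.0026 -0.0021] F jig [-11.73  -2.35] 4.84 M jig [-0.034  2.478] -0.019 w 10.1
```

{"fn": "carry_out", "kwargs": {
  "commands": [
    [0,0,-0.0018,0,0.14,0.05],
    [0,0,-0.0018,0,0.14,0.05],
    [0,0,-0.0018,0,0.14,0.05],
    [0,0,-0.0018,0,0.14,0.05],
    [0,0,-0.0018,0,0.14,0.05],
    [0,0,-0.0018,0,0.14,0.05],
    [0,0,-0.0018,0,0.14,0.05],
    [0,0,-0.0018,0,0.14,0.05]
  ]
}}

```text
t: 15.62
ee_pos: [543.2, 76.2, 28.2]
orientation: [1.512, 0.981, -1.506]
ft_force: [-2.5, -13.3, 4.0]
width: 10.0
```

{"fn": "carry_out", "kwargs": {
  "commands": [
    [0,0,-0.0018,0,0.14,0.05],
    [0,0,-0.0018,0,0.14,0.05],
    [0,0,-0.0018,0,0.14,0.05],
    [0,0,-0.0018,0,0.14,0.05],
    [0,0,-0.0018,0,0.14,0.05],
    [0,0,-0.0018,0,0.14,0.05],
    [0,0,-0.0018,0,0.14,0.05],
    [0,0,-0.0018,0,0.14,0.05]
  ]
}}

```text
t: 16.62
ee_pos: [543.1, 76.2, 28.2]
orientation: [1.512, 0.981, -1.506]
ft_force: [-2.7, -13.5, 4.2]
width: 10.1
```

```bash
python3 -c "
from h import *
st()
for i in range(6): ctrl.get_image('top')
st()"
```

```text
t 16.62 jig xy [17.63 -0.69] z 28.18 yaw -23.87 tilt jig [ 0.0019 -0.0026] F jig [-13.43  -2.97] 4.2 M jig [-0.239  2.665] -0.145 w 10.1
t 16.93 jig xy [17.66 -0.7 ] z 28.2 yaw -23.87 tilt jig [ 0.002  -0.0027] F jig [-13.17  -3.25] 5.17 M jig [-0.197  2.592] -0.193 w 9.8
```

Holding stably: TCP z is 12.0 mm above its pick height, which is the plate thickness, and the push is about 13 N at the wrist. Handing in.

```bash
python3 -c "
from h import *
print(ctrl.close_job()); st()"
```

```text
the job is handed in; nothing more can be done
None
the job is handed in; nothing more can be done
```

The bracket is seated on the jig plate between the rails, with the tall end of its web pressed against the tube. I handed the job in with the arm still gripping and pushing. No verdict was reported.

I picked the right-hand of the two bracket look-alikes by its web, lowered it between the rails, and slid it forward until it touched the tube. I then held the push for about 5.5 s before handing in, at 16.9 s on the clock.

Last checks:
- **Push:** about 13 N at the wrist, staying between 11.5 and 14 N wherever I read it during the hold. Sliding friction on the plate was about 3 N, so I estimate 10 to 13 N on the tube. That contact force could not be measured directly.
- **Seating:** the tool stood 12.0 mm higher than at the pick, which matches the plate thickness.
- **Alignment:** tool tilt was under 0.2° and its yaw within 0.3° of square to the tube. The last wrist picture showed the web centred between the rails and meeting the tube.
- **Grip:** the fingers were about 10 mm apart, the thickness of the web.

- **Tilt drift:** partway through the hold the tool tilt drifted to about 0.65°. I trimmed it back while still pushing.
- **Tube position:** contact came about 1.5 mm beyond where the fitted jig pose put it, which is within the 2 mm camera calibration.
- **Other items:** I did not re-measure the offcut, collar, hammer and brush at the end. Nothing was felt at the wrist on the way that suggested touching them.

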